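# Seat the wide label holder in the parts rack and hold it down

### The job

Pull the wider of the two grey label holders straight up out of its wooden stock block (a spring catch holds it there) and push it down into the empty gap of the channel behind the black front lip of the small-parts rack, until it is fully home against the spring underneath. Finish while still holding it with the gripper, pressed fully home: do not let go. Leave the narrower holder in its block and do not disturb the other things on the bench.

Things in the scene. Friction and masses are not known exactly. Their poses are not given: they have to be found in the camera images.
- wide_holder: Wide label holder: loose upright grey plastic plate, 40 g, 64 mm long (y), 10 thick (x), 75 high (z), a paper label on each face, same both ways round. Origin: centre of its underside. Rounded bottom edge; a 1.5 mm deep groove on both faces 8 to 18 mm up; flat faces 18 to 70 mm up, to be gripped across the thickness; top 5 mm a bead 14 thick. Starts upright, 30 mm deep in wide_block.
- narrow_holder: The narrow label holder: the same as the wide one but only 40 mm long. Stands in narrow_block. To be left there.
- wide_block: Dark wooden stock block fixed to the bench, 52 (x) x 110 (y) x 45 mm high; origin: centre of its underside. Slot in its top along y, 12 mm across, 68 long, its floor 15 mm above the bench. Sprung rollers in it sit in the holder's grooves: pulling straight up takes about 5 to 12 N over the first 5 mm, then it slides easily. It and narrow_block may stand either way, one to the left, one to the right.
- narrow_block: The same kind of block, 86 mm (y) long, for the narrow holder.
- rack: Low wooden small-parts rack fixed to the bench, 160 mm deep (x), 250 wide (y), 73 high. Origin: centre of its underside; its front (-x) faces the robot. Label channel along the front, 70 mm before the origin, behind a black lip: 14 mm across, mouth flared to 25 mm, 72 mm up. Fixed holders stand in it 77.5 mm left and right of centre (64 long, tops 115 mm up); between them the empty gap, 72 long.
- channel_home (a point): Middle of the floor of the empty gap, 40 mm above the bench: the wide holder's underside centre lies here when fully home (its top is then 115 mm above the bench, level with the fixed holders). Axes as the rack's: x across the channel, away from the robot; y along it; z up.
- spring_bar (a joint): The sprung bar in the floor of the empty gap: 0 = up, its top 7 mm above the ledges; 0.007 m when the holder is fully home on the ledges. It starts to push back with about 3 N and reaches 6.5 N at home, where the ledges stop the holder hard; a holder let go rises again by 7 mm.
- offcut: pale wood offcut, 55 x 40 x 20 mm; a bystander, to be left where it is. Origin at the centre of its underside.
- sanding_block: cork sanding block with a blue sole, 70 x 36 x 28 mm; a bystander, to be left where it is. Origin at the centre of its underside.
- tape_measure: black tape measure standing on edge, 60 x 34 x 55 mm; a bystander, to be left where it is. Origin at the centre of its underside.
- screw_jar: amber jar with a steel lid, 64 mm across, height 80 mm; a bystander, to be left where it is. Origin at the centre of its underside.
- glue_bottle: white glue bottle, 56 mm across, height 160 mm; a bystander, to be left where it is. Origin at the centre of its underside.
- screwdriver: screwdriver with a dark wooden handle, lying, about 200 mm long; a bystander, to be left where it is.
- pencil_tin: steel tin with pencils, 76 mm across, height over the pencils 150 mm; a bystander, to be left where it is. Origin at the centre of its underside.
Not all that is in view belongs to the job. What is shaped like the wide_holder but green or pink is not meant.

How it is judged (in metres and radians):
On the way:
1. the wide holder has been pulled up clear of its block (z of wide_holder in the frame of wide_block above 0.05 m), for 0.1 s.
At the end, for the whole second after the job is handed in: The wide holder stands upright (0.15 rad) in the empty gap, underside within 2 mm of home, centred within 5 mm across and 8 mm along, still, the sprung bar down more than 5 mm, the fingers on it with over 1.5 N; the narrow holder is still down in its block (z of wide_holder in the frame of channel_home between -0.003 and 0.002 m and x of wide_holder in the frame of channel_home between -0.005 and 0.005 m and y of wide_holder in the frame of channel_home between -0.008 and 0.008 m and angle between the z axis of wide_holder and the z axis of channel_home, either way round below 0.15 rad and value of joint spring_bar above 0.005 m and contact force between the fingers and wide_holder above 1.5 N and linear speed of wide_holder below 0.01 m/s and z of narrow_holder in the frame of narrow_block below 0.02 m); the arm keeps its last pose, push and grip.
It fails at once if the narrow holder is pulled or knocked out of place (more than 8 mm) (distance of narrow_holder from where it was at the start of the episode above 0.008 m).
It fails at once if a bystander is moved by more than 25 mm (distance of any of offcut, sanding_block, tape_measure, screw_jar, glue_bottle, screwdriver, pencil_tin from where it was at the start of the episode above 0.025 m).
It also fails if it takes over 35 s, if anything falls off the work surface, if the arm or the gripper's body presses on something with over 40 N, if the wrist force passes 120 N, or if a joint passes its speed limit or range.

### The arm

A 7-joint arm with a two-finger parallel gripper is mounted at the origin on the work surface. World frame = base frame: x ahead of the robot, y to its left, z up, the work surface at z = 0. Lengths are in m, angles in degrees, forces in N, time in s.
With the tool pointing down it reaches from about 0.425 to 0.875 m from the base axis. Payload 8.4 kg.
Tool frame: the origin (TCP) lies at the very end of the fingers, on their centre line; the grasp point (between the pads) lies 19 mm behind it; z points along the fingers, y is the direction in which the jaws open and shut (so a half turn about z gives the same grasp; the last joint's range is limited). The gripper opens to 87 mm and grips with 3 to 60 N. Pads are 19 mm wide; open, the fingers measure 117 mm over their backs; the gripper's body (75 mm by 190 mm) begins 51 mm behind the grasp point.
Start: joints at [64.847, 19.091, 2.286, 83.961, -0.768, 76.965, -3.352], TCP at [0.217, -0.613, 0.223] pointing down, gripper open.
Joint ranges: [-147.57, 147.57], [-21.85, 119.76], [-74.77, 79.35], [14.55, 137.4], [-85.83, 265.84], [4.83, 119.75], [-152.11, 152.11]. Speed limits (degrees/s): [127.2, 127.2, 159.86, 159.86, 180, 180, 180].

### API

Orientations are given as [roll, pitch, yaw] about the fixed x, y, z axes, in that order (R = Rz(yaw) Ry(pitch) Rx(roll)).
In Python, from plant import robot gives the robot as it stands.
- The arm moves only by the shell command python3 -m pendant 'ROWS'. ROWS is JSON, one flat list of numbers, 7 for each row, row after row: the turn, a rotation vector about the tool's x, y, z in degrees, then the shift along the tool's x, y, z in m, then the closure, from 0 (fully open) to 1 (shut). In form: [ax, ay, az, dx, dy, dz, hand, ax, ay, az, dx, dy, dz, hand, ...]. A call has exactly 10 rows; each row is the pose to reach, as a shift and turn from the pose commanded when the call began, along the tool's axes at that moment; what a row does not reach only later rows make up. A row lasts 1/8 s, in which the tool goes at most 62.5 mm and 10.7 degrees, less where a joint would pass 70% of its speed; a pose out of reach is approached as far as the arm can. A call with a gripper value outside its range is refused whole. The fingers move at their own pace and stop on an object; the grip force is fixed at half the most. Time passes only in rows, so rows that repeat a pose let the fingers close, or fill a call up. It gives the time, the measured TCP pose, the force and the opening at its end, in the units of the state.
- robot.read_state(): the state, without advancing time (a new reading comes with each control period).
- robot.read_camera(name): name is "side" or "top" or "wrist"; returns a dict with "pixels" (384x512x3 uint8, red, green, blue), "intrinsics" (3x3 intrinsics, pixels), "R" (3x3) and "t" (3): a world point X has camera coordinates R X + t. Camera axes: x right, y down, z forward; pixel columns grow to the right and rows downward; lengths in m; the calibration is good to about 2 mm. A picture is of the moment at which its call begins. There is no depth.
- robot.hand_in(): hands the job in, once; it reports no verdict.
Trained networks look in the newest picture that a camera, given by its name, has taken for a name from the list of things; names that differ only in an ending like _2 or _b are one class to them, and where a whole thing is asked for, a point or a joint stands for the part that bears it (a point fixed in the world has none). Each returns a list of dicts, best first, with "p" (0 to 1); they miss things now and then, are a little off and sometimes report something else, mostly with a low value. They report only what shows in the picture. A call takes as long as a camera call. They do not tell look-alikes from the thing itself.
- robot.masks_of(camera, thing): "pixels" (384x512 bool, what is visible of it).
- robot.spot_point(camera, thing): "xyz" ([x, y, z] in m, in the coordinates of the camera as it stood for that picture, good to about 4 mm: a listed point, or the origin of a listed thing).
The state is a dict: "clock": time; "q": joint angles; "qd": joint speeds; "tau": joint torques, N m; "tcp_pos": TCP position; "orientation": TCP orientation; "ft_force": force on the tool from outside, world axes, zero at the start; "moment": the same for the moment, N m; "grip_width": opening from 0.0 (shut) to 1.0 (fully open).
Only numpy, scipy, OpenCV 4.12 (cv2) and the standard library are available. Lean on these libraries where they do the work, as an engineer would, in place of code of your own. Each camera call takes 0.05 s, during which the arm holds its last target.

## Working session

There is one attempt and no reset: what is moved stays moved. The work goes in short steps, Python scripts to look and compute and a shell command to move; the robot and the scene stay as the last step left them, time stands still between calls to the robot, and variables do not carry over. Pictures are saved under pics/ and viewed, and the job is handed in when it is done.

```bash
ls; mkdir -p pics
cat > h.py <<'E'
import numpy as np, cv2
from plant import robot
def snap(c,name):
    d=robot.read_camera(c); cv2.imwrite(f'pics/{name}.png',d['pixels'][:,:,::-1]); return d
def w(d,p): return np.array(d['R']).T@(np.array(p)-np.array(d['t']))
def proj(d,X):
    c=np.array(d['R'])@np.array(X)+np.array(d['t']); u=np.array(d['intrinsics'])@c; return u[:2]/u[2]
E
python3 - <<'E'
from h import *
s=robot.read_state(); print({k:np.round(v,3).tolist() for k,v in s.items()})
for c in ['top','side']:
    d=snap(c,c+'0'); print(c,np.round(w(d,[0,0,0]),3))
    for n in ['wide_holder','narrow_holder','wide_block','narrow_block','rack','channel_home']:
        for r in robot.spot_point(c,n)[:4]: 
            X=w(d,r['xyz']); print(n,round(r['p'],2),np.round(X,3),proj(d,X).round())
E
```

```text
pics
{'clock': 0.0, 'q': [64.845, 19.132, 2.282, 84.012, -0.77, 76.968, -3.353], 'qd': [-0.016, 0.083, 0.036, -0.037, 0.099, 0.059, -0.005], 'tau': [-0.001, -65.635, 1.335, -40.381, -0.06, 0.045, 0.0], 'tcp_pos': [0.217, -0.612, 0.222], 'orientation': [-179.904, 0.004, 19.472], 'ft_force': [-0.189, 0.871, 0.345], 'moment': [-0.011, 0.025, 0.026], 'grip_width': 1.006}
top [ 0.422 -0.013  1.019]
wide_holder 0.79 [ 0.39  -0.151 -0.001] [313. 253.]
wide_holder 0.54 [ 0.57  -0.263  0.005] [356. 185.]
wide_holder 0.45 [ 0.462 -0.266  0.018] [358. 226.]
narrow_holder 0.66 [ 0.463 -0.263  0.018] [358. 225.]
narrow_holder 0.6 [0.466 0.258 0.015] [154. 221.]
wide_block 0.61 [ 0.467 -0.264  0.004] [356. 224.]
narrow_block 0.75 [0.466 0.257 0.003] [155. 221.]
rack 0.59 [ 0.707 -0.033 -0.   ] [269. 133.]
channel_home 0.79 [ 0.638 -0.031  0.042] [268. 155.]
side [0.056 0.811 0.834]
wide_holder 0.71 [ 0.469 -0.26   0.016] [318. 172.]
wide_holder 0.6 [ 0.567 -0.266  0.003] [293. 165.]
wide_holder 0.52 [ 0.387 -0.151  0.002] [327. 202.]
wide_holder 0.5 [ 0.637 -0.027  0.042] [237. 186.]
narrow_holder 0.58 [0.466 0.255 0.014] [232. 276.]
wide_block 0.75 [ 0.462 -0.263 -0.003] [320. 177.]
narrow_block 0.67 [0.463 0.264 0.   ] [231. 282.]
rack 0.9 [ 0.703 -0.033  0.006] [221. 187.]
rack 0.54 [ 0.638 -0.03   0.041] [237. 186.]
channel_home 0.68 [ 0.639 -0.029  0.043] [237. 185.]
```

View pics/top0.png

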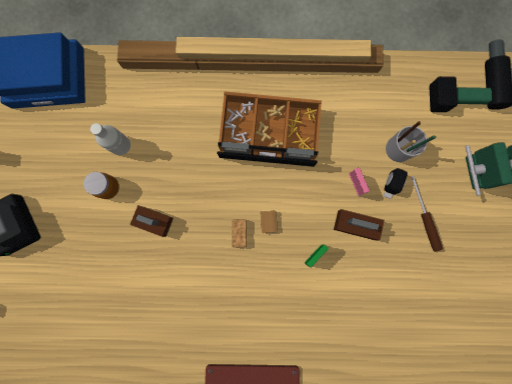

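View pics/side0.png

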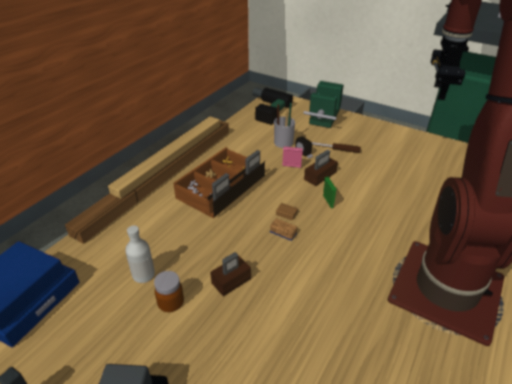

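Run:
```python
import cv2
a=cv2.imread('pics/top0.png');b=cv2.imread('pics/side0.png')
L=cv2.resize(a[170:270,290:410],(400,333),interpolation=2)
M=cv2.resize(a[170:270,110:230],(400,333),interpolation=2)
import numpy as np
cv2.imwrite('pics/crop.png',np.hstack([M,L]))
L=cv2.resize(a[100:190,200:340],(780,501),interpolation=2)
cv2.imwrite('pics/crop2.png',L)
```

```text
(no output)
```

View pics/crop.png

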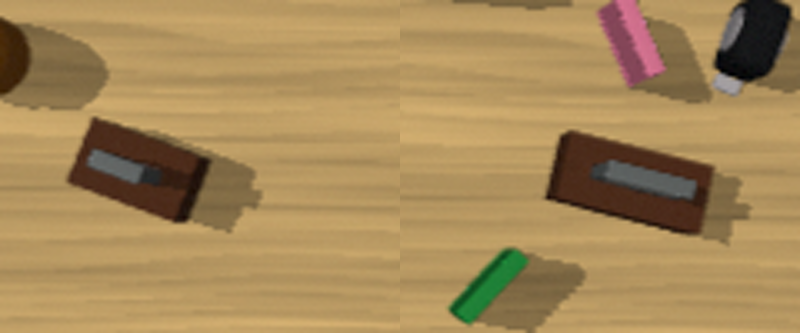

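View pics/crop2.png

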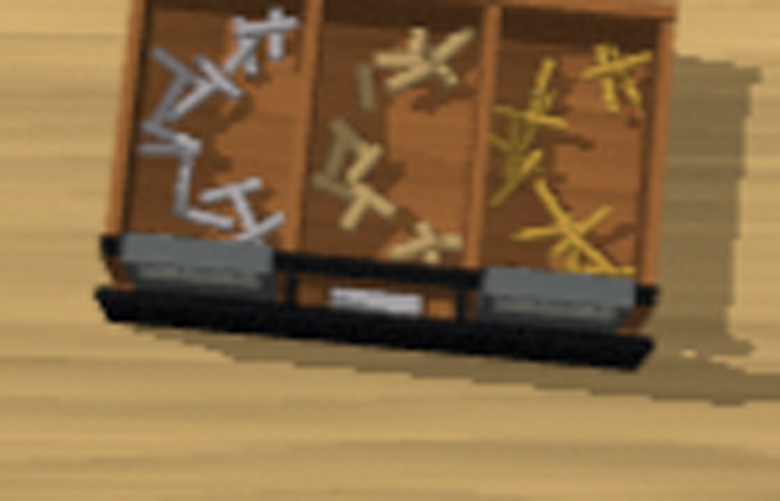

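The top picture shows two grey holders in dark blocks: a narrow one at (147,220) and a wide one at (360,225). The green piece at (317,256) and the pink one at (360,180) are look-alikes standing free. The enlarged crop confirms that the holder at (360,225) is grey, longer and in the longer block, so that is the target. The rack gap is near (268,155), with the light spring bar visible in it. Next I'll fit the yaws.

```bash
cat > fit.py <<'E'
from h import *
from scipy.optimize import minimize
def hullmask(d,boxes,p):
    x,y,a=p; m=np.zeros((384*4,512*4),np.uint8)
    c,s=np.cos(a),np.sin(a)
    for (lx,hx,ly,hy,lz,hz) in boxes:
        P=[proj(d,[x+c*i-s*j,y+s*i+c*j,k]) for i in(lx,hx) for j in (ly,hy) for k in (lz,hz)]
        h=cv2.convexHull((((np.array(P)+.5)*4)-.5).astype(np.float32))
        cv2.fillConvexPoly(m,np.round(h*16).astype(np.int32),255,shift=4)
    return cv2.resize(m,(512,384),interpolation=cv2.INTER_AREA)/255.
def fit(views,boxes,p0):
    f=lambda p:sum(np.abs(hullmask(d,boxes,p)-m).sum()/m.sum() for d,m in views)
    best=min((minimize(f,[p0[0],p0[1],a],method='Nelder-Mead',options=dict(initial_simplex=[[p0[0],p0[1],a],[p0[0]+.01,p0[1],a],[p0[0],p0[1]+.01,a],[p0[0],p0[1],a+.1]],xatol=1e-4)) for a in (-.3,-.1,.1,.3)),key=lambda r:r.fun)
    return best.x,best.fun
E
python3 - <<'E'
from fit import *
D={c:robot.read_camera(c) for c in('top','side')}
M={}
for c in D:
    for n in ['wide_block','rack','wide_holder']:
        for r in robot.masks_of(c,n)[:4]:
            v,u=np.nonzero(r['pixels']); print(c,n,round(r['p'],2),len(u),u.mean().round(),v.mean().round()); M.setdefault((c,n),r['pixels'])
for n,b,p0 in [('wide_block',[(-.026,.026,-.055,.055,0,.045)],(.465,-.263)),('rack',[(-.08,.08,-.125,.125,0,.073)],(.705,-.033))]:
    for vs in (['top'],['side'],['top','side']):
        x,f=fit([(D[c],M[c,n]) for c in vs],b,p0); print(n,vs,x.round(4),np.degrees(x[2]).round(2),round(f,3))
# colour masks in top
im=D['top']['pixels'];sub=im[200:250,325:395].astype(int)
m=np.zeros((384,512),bool); m[200:250,325:395]=0
E
```

```text
top wide_block 0.62 843 358.0 224.0
top rack 0.93 6587 270.0 129.0
top wide_holder 0.78 205 317.0 255.0
top wide_holder 0.72 299 359.0 181.0
top wide_holder 0.7 188 364.0 224.0
side wide_block 0.89 474 320.0 172.0
side wide_block 0.31 257 286.0 211.0
side rack 0.72 3862 219.0 180.0
side rack 0.37 528 320.0 172.0
side wide_holder 0.81 351 292.0 157.0
side wide_holder 0.5 199 322.0 158.0
wide_block ['top'] [ 0.4652 -0.2642 -0.2274] -13.03 0.292
wide_block ['side'] [ 0.4645 -0.2674 -0.2149] -12.31 0.403
wide_block ['top', 'side'] [ 0.4646 -0.2649 -0.2257] -12.93 0.71
rack ['top'] [ 0.7054 -0.0342 -0.0778] -4.46 0.04
rack ['side'] [ 0.7072 -0.0376 -0.078 ] -4.47 0.096
rack ['top', 'side'] [ 0.7058 -0.0358 -0.0783] -4.49 0.138
```

```bash
python3 -m pendant '[0,0,-6,0.035,-0.025,0,0.2, 0,0,-12,0.075,-0.052,0,0.4, 0,0,-19,0.12,-0.083,0,0.5, 0,0,-26,0.165,-0.115,0,0.5, 0,0,-33,0.21,-0.147,0,0.5, 0,0,-40,0.255,-0.178,0,0.5, 0,0,-47,0.295,-0.207,0.005,0.5, 0,0,-53,0.33,-0.232,0.01,0.5, 0,0,-57.5,0.35,-0.2455,0.015,0.5, 0,0,-57.5,0.35,-0.2455,0.02,0.5]'
python3 - <<'E'
from h import *
d=snap('wrist','w1'); s=robot.read_state()
print(s['tcp_pos'],s['orientation'],s['grip_width'],s['clock'],w(d,[0,0,0]))
E
```

```text
clock: 2.35
tcp_pos: [0.4656, -0.2637, 0.2023]
orientation: [180.0, -0.0, 77.1]
ft_force: [-0.5, 0.4, 0.4]
grip_width: 0.502
[ 0.46420849 -0.26523348  0.20149055] [-1.79928731e+02  9.31288975e-03  7.69200767e+01] 0.49759701932862355 2.4 [ 0.4833034  -0.18739484  0.36396196]
```

View pics/w1.png

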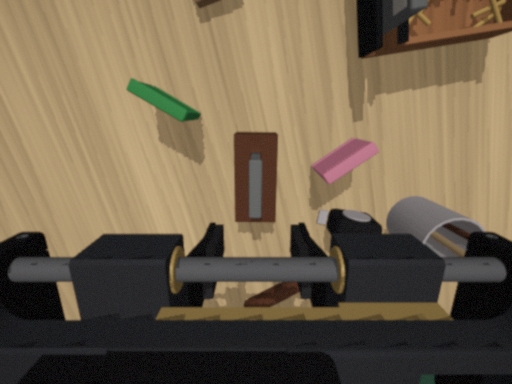

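The wrist view shows the wide block at about (235–277, 132–222), with the grey holder upright in it at (255,187). The pink piece at (345,160) is clear of the fingers. I'll measure block and holder precisely in this view.

Run:
```python
from fit import *
d=robot.read_camera('wrist')
im=d['pixels']; cv2.imwrite('pics/w1c.png',cv2.resize(im[120:240,215:300,::-1],(510,720)[:2],interpolation=2)[:600])
hm=[r for r in robot.masks_of('wrist','wide_holder')]; bm=robot.masks_of('wrist','wide_block')
for r in hm+bm:
    v,u=np.nonzero(r['pixels']); print(round(r['p'],2),len(u),u.min(),u.max(),v.min(),v.max())
h=[r['pixels'] for r in hm if 235<np.nonzero(r['pixels'])[1].mean()<275]
m=bm[0]['pixels'].copy()
for q in h: m|=q
v,u=np.nonzero(m);print('union',len(u),u.min(),u.max(),v.min(),v.max())
B=(-.026,.026,-.055,.055,0,.045);H=(-.005,.005,-.032,.032,.04,.09)
x,f=fit([(d,m)],[B,H],(.465,-.264));print('both',x.round(4),np.degrees(x[2]),f)
for q in h:
    x,f=fit([(d,q)],[(-.007,.007,-.032,.032,.085,.09),(-.005,.005,-.032,.032,.045,.09)],(.465,-.264));print('holder',x.round(4),np.degrees(x[2]),f)
for r in robot.spot_point('wrist','wide_holder')[:4]+robot.spot_point('wrist','wide_block')[:2]: print(r['p'],w(d,r['xyz']).round(4))
```

```text
0.73 1243 126 199 77 119
0.72 850 249 263 150 215
0.57 1547 314 379 136 180
0.95 3158 234 279 129 221
union 3951 234 279 129 221
both [ 0.4645 -0.2614 -0.2295] -13.147052866747838 0.0196078431372549
holder [ 0.4649 -0.2601 -0.2215] -12.68947662007148 0.05556632064590542
0.92 [ 0.5716 -0.2625 -0.0019]
0.88 [ 0.3882 -0.15    0.001 ]
0.74 [ 0.4633 -0.2556  0.0161]
0.61 [ 4.631e-01 -2.616e-01  1.000e-04]
```

View pics/w1c.png

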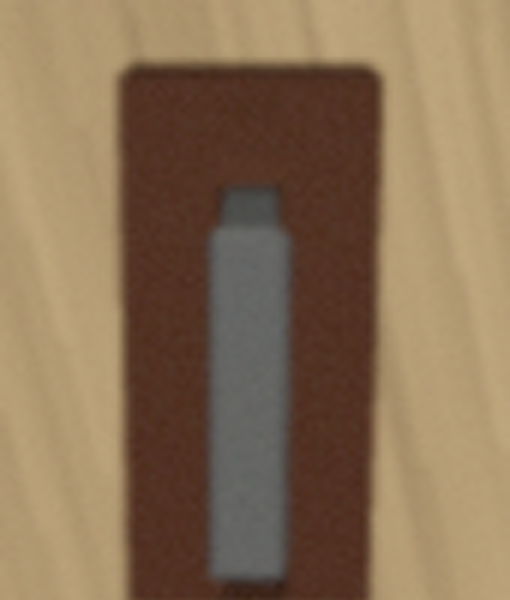

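Holder measured at about (0.4647, -0.261), yaw -13°. The block, holder and spot estimates agree to 2–3 mm and the heights fit. Now I'll descend to TCP z = 0.050.

```bash
python3 -m pendant '[0,0,0,0.0025,0,0.02,0.5, 0,0,0,0.0025,0,0.045,0.5, 0,0,0,0.0025,0,0.07,0.5, 0,0,0,0.0025,0,0.095,0.5, 0,0,0,0.0025,0,0.115,0.5, 0,0,0,0.0025,0,0.13,0.5, 0,0,0,0.0025,0,0.143,0.5, 0,0,0,0.0025,0,0.152,0.5, 0,0,0,0.0025,0,0.152,0.5, 0,0,0,0.0025,0,0.152,0.5]'
python3 - <<'E'
from h import *
d=snap('wrist','w2')
E
```

```text
clock: 3.9
tcp_pos: [0.4658, -0.2624, 0.0511]
orientation: [180.0, 0.0, 77.0]
ft_force: [-0.5, -0.3, 0.1]
grip_width: 0.498
```

View pics/w2.png

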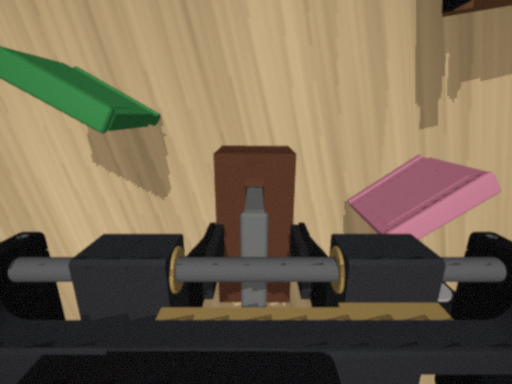

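The wrist picture shows the holder at column 254, midway between the fingers (about 215 and 300), and nothing is touching. Closing now.

```bash
python3 -m pendant '[0,0,0,0,0,0,0.6, 0,0,0,0,0,0,0.7, 0,0,0,0,0,0,0.8, 0,0,0,0,0,0,0.9, 0,0,0,0,0,0,1, 0,0,0,0,0,0,1, 0,0,0,0,0,0,1, 0,0,0,0,0,0,1, 0,0,0,0,0,0,1, 0,0,0,0,0,0,1]'
```

```text
clock: 5.2
tcp_pos: [0.4654, -0.2623, 0.0506]
orientation: [180.0, -0.0, 77.0]
ft_force: [-0.6, -0.0, 0.9]
grip_width: 0.156
```

Opening 0.156 × 87 mm = 13.6 mm, which suggests the pads caught the 14 mm bead rather than the 10 mm faces. I'll look.

Run:
```python
from h import *
d=snap('wrist','w3'); s=snap('side','s3')
print([proj(s,[.465,-.262,z]).round(1) for z in (.045,.05,.09)])
a=d['pixels'][200:384,180:330,::-1]; b=s['pixels'][110:200,270:370,::-1]
cv2.imwrite('pics/c3.png',np.hstack([cv2.resize(a,(410,500),interpolation=2),cv2.resize(b,(390,500),interpolation=2)]))
```

```text
[array([320.6, 165.1]), array([320.8, 163.8]), array([322. , 153.6])]
```

View pics/c3.png

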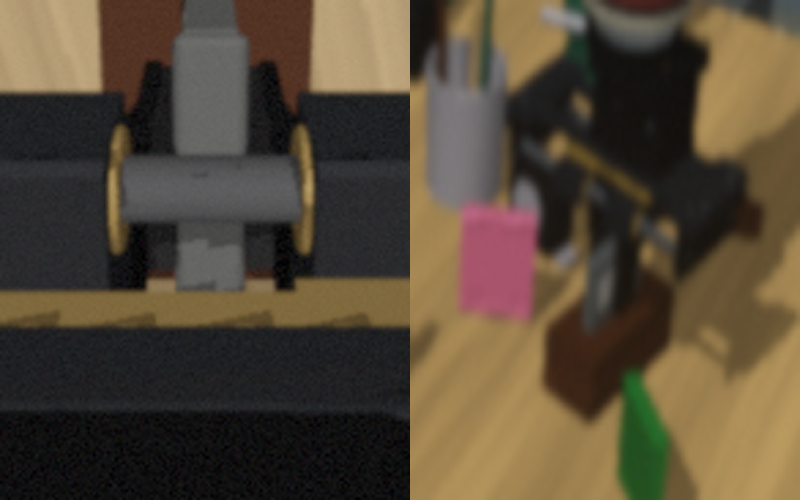

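```bash
python3 -m pendant '[0,0,0,0,0,0,0.75, 0,0,0,0,0,0,0.75, 0,0,0,0,0,0.0015,0.75, 0,0,0,0,0,0.003,0.75, 0,0,0,0,0,0.003,0.75, 0,0,0,0,0,0.003,0.9, 0,0,0,0,0,0.003,1, 0,0,0,0,0,0.003,1, 0,0,0,0,0,0.003,1, 0,0,0,0,0,0.003,1]'
```

```text
clock: 6.55
tcp_pos: [0.4654, -0.2623, 0.0476]
orientation: [180.0, -0.0, 77.0]
ft_force: [1.2, 0.5, 0.0]
grip_width: 0.154
```

Still about 13.5 mm. To tell whether the gauge is biased or the bead is being held, I'll regrip with the bead clearly between the pads (TCP z 0.060) and compare the reading.

```bash
python3 -m pendant '[0,0,0,0,0,0,0.7, 0,0,0,0,0,0,0.7, 0,0,0,0,0,-0.006,0.7, 0,0,0,0,0,-0.0125,0.7, 0,0,0,0,0,-0.0125,0.8, 0,0,0,0,0,-0.0125,0.9, 0,0,0,0,0,-0.0125,1, 0,0,0,0,0,-0.0125,1, 0,0,0,0,0,-0.0125,1, 0,0,0,0,0,-0.0125,1]'
```

```text
clock: 7.8
tcp_pos: [0.4654, -0.2623, 0.0601]
orientation: [180.0, -0.0, 77.0]
ft_force: [0.5, 0.2, 1.3]
grip_width: 0.138
```

Run:
```python
from h import *
print(robot.read_state()['grip_width'])
d=snap('wrist','w4')
T=robot.read_state()
a=d['pixels'][200:300,205:305,::-1]; b=cv2.imread('pics/w3.png')[200:300,205:305]
cv2.imwrite('pics/c4.png',np.hstack([cv2.resize(b,(400,400),interpolation=2),cv2.resize(a,(400,400),interpolation=2)]))
```

```text
0.13826893543144128
```

View pics/c4.png

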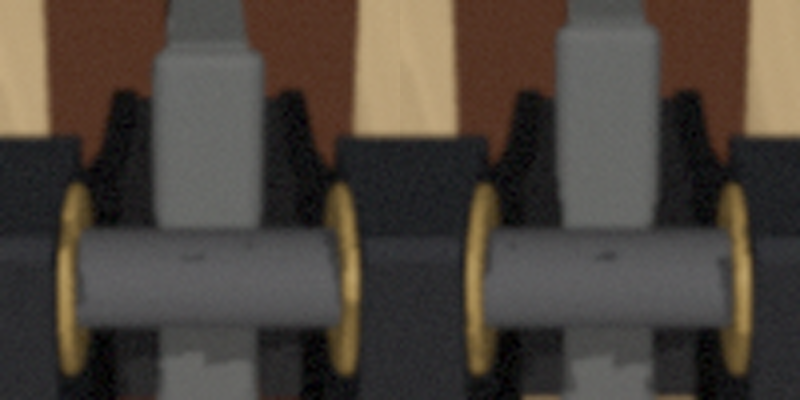

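The reading fell to 12 mm while the carriages moved visibly closer, which fits fingers that flex and hold the bead in both cases (further from the tip, they flex less). The pads are too long to clear the bead above the block. The bead now sits well inside the pads, and this leaves more clearance over the rack lip. I'll pull gently and check for slip.

```bash
python3 -m pendant '[0,0,0,0,0,-0.001,1, 0,0,0,0,0,-0.002,1, 0,0,0,0,0,-0.003,1, 0,0,0,0,0,-0.004,1, 0,0,0,0,0,-0.006,1, 0,0,0,0,0,-0.008,1, 0,0,0,0,0,-0.010,1, 0,0,0,0,0,-0.013,1, 0,0,0,0,0,-0.016,1, 0,0,0,0,0,-0.02,1]'
python3 - <<'E'
from h import *
d=snap('wrist','w5')
a=d['pixels'][200:300,205:305,::-1]; b=cv2.imread('pics/w4.png')[200:300,205:305]
s=robot.read_camera('side')['pixels'][110:200,270:370,::-1]
cv2.imwrite('pics/c5.png',np.hstack([cv2.resize(b,(260,400),interpolation=2),cv2.resize(a,(260,400),interpolation=2),cv2.resize(s,(280,400),interpolation=2)]))
E
```

```text
clock: 9.1
tcp_pos: [0.4656, -0.2624, 0.0805]
orientation: [180.0, 0.0, 77.0]
ft_force: [1.6, -0.4, 0.3]
grip_width: 0.136
```

View pics/c5.png

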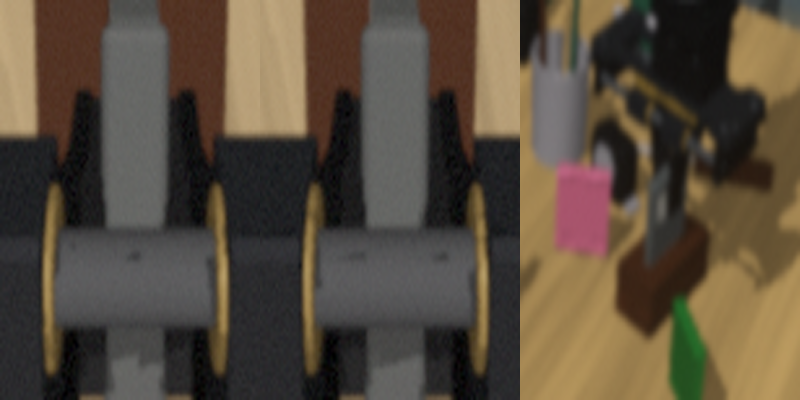

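The holder rose with the gripper: the bead stays at the same pixels, so there was no slip, and more of the plate shows above the block. Lifting clear.

```bash
python3 -m pendant '[0,0,0,0,0,-0.008,1, 0,0,0,0,0,-0.016,1, 0,0,0,0,0,-0.028,1, 0,0,0,0,0,-0.043,1, 0,0,0,0,0,-0.06,1, 0,0,0,0,0,-0.08,1, 0,0,0,0,0,-0.1,1, 0,0,0,0,0,-0.115,1, 0,0,0,0,0,-0.12,1, 0,0,0,0,0,-0.12,1]'
python3 - <<'E'
from fit import *
s=robot.read_state();print(s['tcp_pos'],s['orientation'],s['grip_width'],s['clock'])
d=snap('wrist','w6')
t=snap('top','t6'); sd=snap('side','s6')
for c,q in (('wrist',d),('top',t),('side',sd)):
    for r in robot.spot_point(c,'wide_holder')[:4]: print(c,round(r['p'],2),w(q,r['xyz']).round(4))
for c,q in (('wrist',d),('top',t),('side',sd)):
    for n in ('channel_home','rack'):
        for r in robot.spot_point(c,n)[:2]: print(c,n,round(r['p'],2),w(q,r['xyz']).round(4))
E
```

```text
clock: 10.45
tcp_pos: [0.4653, -0.2623, 0.2001]
orientation: [180.0, 0.0, 77.0]
ft_force: [0.2, 0.5, -0.9]
grip_width: 0.138
[ 0.46533219 -0.26229137  0.20010581] [1.79994930e+02 4.16582595e-03 7.69658818e+01] 0.13753006182367444 10.45
wrist 0.95 [ 0.574  -0.2606  0.0007]
wrist 0.81 [ 0.4645 -0.2608  0.1553]
wrist 0.58 [ 0.3883 -0.1515  0.0006]
top 0.79 [ 0.5701 -0.2602  0.005 ]
top 0.63 [ 0.3886 -0.1564 -0.0011]
top 0.56 [ 0.461  -0.2612  0.157 ]
side 0.72 [ 0.387  -0.1522  0.0015]
side 0.62 [ 0.4662 -0.2603  0.1573]
side 0.61 [ 0.5721 -0.2659  0.0057]
top channel_home 0.65 [ 0.6378 -0.0311  0.0397]
top channel_home 0.47 [ 0.6653  0.3602 -0.0015]
top rack 0.65 [ 0.7094 -0.0297 -0.0027]
side channel_home 0.65 [ 0.6377 -0.0273  0.0405]
side rack 0.63 [ 0.7025 -0.0336  0.0024]
```

View pics/w6.png

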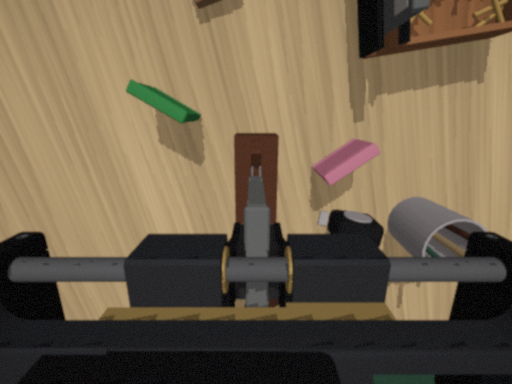

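View pics/s6.png

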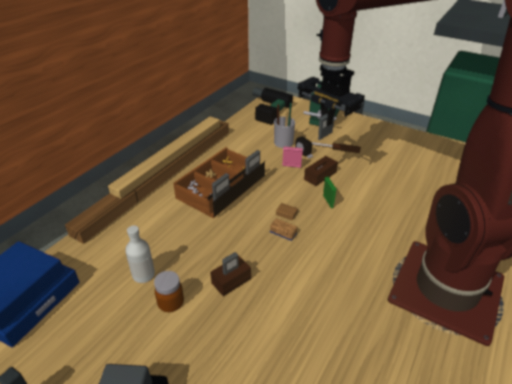

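The holder is out (underside at z ≈ 0.155) and hangs upright in the gripper at about (256,230) in the wrist view. The other objects are unmoved. Moving above the gap.

```bash
python3 -m pendant '[0,0,-1,0.018,0.008,0,1, 0,0,-2,0.053,0.023,0,1, 0,0,-3,0.09,0.039,0,1, 0,0,-4.5,0.128,0.056,0,1, 0,0,-5.5,0.166,0.072,0,1, 0,0,-6.5,0.2,0.087,0,1, 0,0,-7.5,0.23,0.1,0,1, 0,0,-8.5,0.252,0.11,0,1, 0,0,-8.5,0.264,0.115,0,1, 0,0,-8.5,0.264,0.115,0,1]'
python3 - <<'E'
from fit import *
s=robot.read_state();print(s['tcp_pos'],s['orientation'],s['grip_width'],s['clock'])
d=snap('wrist','w7')
t=snap('top','t7'); sd=snap('side','s7')
for c,q in (('wrist',d),('top',t),('side',sd)):
    for n in ('wide_holder','channel_home','rack'):
        for r in robot.spot_point(c,n)[:4]: print(c,n,round(r['p'],2),w(q,r['xyz']).round(4))
a=sd['pixels'][100:220,160:320,::-1];cv2.imwrite('pics/s7c.png',cv2.resize(a,(800,600),interpolation=2))
E
```

```text
clock: 12.3
tcp_pos: [0.6371, -0.0303, 0.1999]
orientation: [-180.0, -0.0, 85.5]
ft_force: [0.7, -0.2, 0.1]
grip_width: 0.138
[ 0.63705444 -0.0303045   0.19987075] [-1.79977803e+02 -1.76785734e-02  8.55177230e+01] 0.1380983575311027 12.3
wrist wide_holder 0.8 [ 0.6379 -0.029   0.1558]
wrist wide_holder 0.47 [ 0.4379  0.0412 -0.0038]
wrist channel_home 0.94 [ 0.639  -0.0288  0.039 ]
wrist rack 0.8 [ 0.7057 -0.0321 -0.005 ]
wrist rack 0.27 [ 0.4397  0.0406 -0.0027]
top wide_holder 0.63 [ 0.5708 -0.262   0.0034]
side wide_holder 0.9 [ 0.5721 -0.2651  0.0036]
side wide_holder 0.87 [ 0.6361 -0.0308  0.1582]
side wide_holder 0.83 [ 0.3873 -0.1536  0.0016]
side wide_holder 0.37 [ 0.4976 -0.4376  0.0016]
side channel_home 0.73 [ 0.4675 -0.2638 -0.0024]
side channel_home 0.68 [ 0.6386 -0.0302  0.0378]
```

View pics/w7.png

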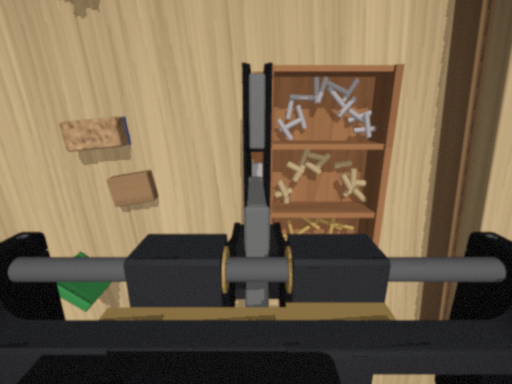

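View pics/s7c.png

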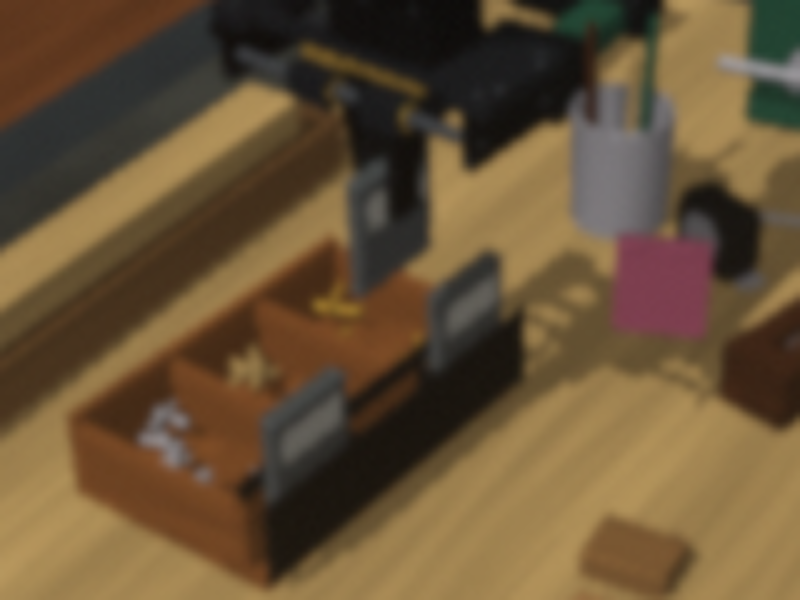

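The wrist view shows the far fixed holder at about (258, 72–148) and the held plate at column 256, in line with it. The white spring bar is at (257,172). I'll measure the fixed holder for the channel line.

Run:
```python
from h import *
d=robot.read_camera('wrist'); im=d['pixels']
cv2.imwrite('pics/w8c.png',cv2.resize(im[50:240,225:300,::-1],(316,800))[:600]) 
K=np.array(d['intrinsics']);R=np.array(d['R']);C=w(d,[0,0,0])
def ray(u,v,z):
    r=R.T@np.linalg.inv(K)@[u,v,1]; return C+r*(z-C[2])/r[2]
g=im.astype(int).sum(2)
for v in (80,95,110,125,140): print(v,g[v,238:284].tolist())
print('col',[ (v,int(g[v,254:262].mean())) for v in range(60,180,1)])
s=robot.read_state(); print(s['tcp_pos'],C)
# predicted fixed holder outline for home guess
for hx,hy,a in ((.637,-.030,np.radians(-4.5)),):
    for sx in(-.007,.007):
        for yy in (.0455,.1095):
            print(sx,yy,proj(d,[hx+np.cos(a)*sx-np.sin(a)*yy,hy+np.sin(a)*sx+np.cos(a)*yy,.115]).round(1))
```

```text
80 [471, 466, 451, 386, 245, 121, 70, 51, 67, 82, 139, 251, 309, 339, 339, 337, 337, 344, 342, 341, 343, 346, 339, 343, 339, 316, 277, 174, 92, 46, 49, 74, 76, 163, 260, 272, 239, 232, 231, 225, 229, 230, 229, 249, 247, 254]
95 [487, 481, 472, 434, 302, 138, 64, 73, 69, 60, 140, 240, 304, 327, 338, 344, 336, 336, 332, 343, 337, 342, 339, 339, 339, 311, 261, 172, 89, 75, 63, 67, 98, 182, 271, 259, 236, 228, 228, 235, 240, 246, 249, 252, 252, 251]
110 [479, 486, 480, 449, 317, 168, 81, 70, 72, 72, 115, 235, 299, 332, 343, 337, 339, 336, 338, 332, 335, 335, 338, 343, 333, 304, 241, 145, 77, 66, 54, 77, 103, 192, 281, 303, 312, 320, 325, 335, 332, 336, 339, 348, 341, 343]
125 [467, 464, 408, 354, 269, 151, 75, 56, 62, 56, 100, 190, 278, 326, 333, 330, 331, 336, 335, 341, 326, 336, 336, 332, 325, 298, 235, 137, 80, 74, 43, 51, 116, 213, 286, 309, 318, 324, 337, 339, 335, 345, 396, 454, 498, 510]
140 [457, 445, 400, 362, 300, 195, 87, 70, 68, 54, 81, 178, 277, 316, 339, 325, 331, 334, 328, 321, 335, 325, 328, 335, 323, 296, 223, 140, 81, 45, 67, 80, 138, 228, 276, 280, 275, 272, 275, 275, 
[... 916 characters left out ...]
), (137, 334), (138, 333), (139, 331), (140, 329), (141, 329), (142, 331), (143, 333), (144, 329), (145, 321), (146, 285), (147, 208), (148, 122), (149, 79), (150, 110), (151, 174), (152, 223), (153, 236), (154, 235), (155, 235), (156, 235), (157, 237), (158, 237), (159, 238), (160, 239), (161, 274), (162, 355), (163, 419), (164, 438), (165, 441), (166, 442), (167, 441), (168, 444), (169, 452), (170, 456), (171, 457), (172, 457), (173, 457), (174, 457), (175, 437), (176, 360), (177, 283), (178, 265), (179, 263)]
[ 0.63690031 -0.03105171  0.20009035] [0.64342985 0.04697564 0.3617297 ]
-0.007 0.0455 [248.4 150.3]
-0.007 0.1095 [247.7  74.1]
0.007 0.0455 [263.8 150.2]
0.007 0.1095 [264.3  74.1]
```

View pics/w8c.png

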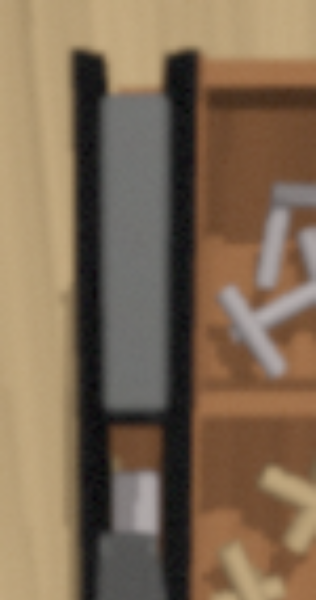

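The fixed holder sits 0.7 px right of and about 3 px beyond its prediction. Allowing for the wrist camera's bias in y, the correction is roughly +1 mm across and +1 mm along, well inside the flare. Lowering into the mouth.

```bash
python3 -m pendant '[0,0,0,0.001,0.001,0.015,1, 0,0,0,0.001,0.001,0.033,1, 0,0,0,0.001,0.001,0.05,1, 0,0,0,0.001,0.001,0.063,1, 0,0,0,0.001,0.001,0.073,1, 0,0,0,0.001,0.001,0.08,1, 0,0,0,0.001,0.001,0.086,1, 0,0,0,0.001,0.001,0.091,1, 0,0,0,0.001,0.001,0.095,1, 0,0,0,0.001,0.001,0.095,1]'
python3 - <<'E'
from h import *
s=robot.read_state();print(s['ft_force'],s['moment'],s['grip_width'],s['clock'])
d=snap('wrist','w9'); sd=snap('side','s9')
a=sd['pixels'][110:215,165:305,::-1]
cv2.imwrite('pics/c9.png',np.hstack([cv2.resize(d['pixels'][:,150:360,::-1],(270,494)),cv2.resize(a,(520,494),interpolation=2)]))
for c,q in (('wrist',d),('side',sd)):
    for r in robot.spot_point(c,'wide_holder')[:4]: print(c,round(r['p'],2),w(q,r['xyz']).round(4))
E
```

```text
clock: 14.2
tcp_pos: [0.6379, -0.0301, 0.1048]
orientation: [-180.0, -0.0, 85.5]
ft_force: [-0.8, 0.1, -0.2]
grip_width: 0.135
[-0.80405798  0.07715434 -0.21317992] [-0.01154245 -0.05952402  0.02662044] 0.13544723671716133 14.2
wrist 0.69 [ 0.6385 -0.0276  0.0601]
wrist 0.56 [ 0.3879 -0.1497 -0.0006]
side 0.83 [ 3.832e-01 -1.512e-01  1.000e-04]
side 0.6 [ 0.6368 -0.0315  0.0581]
side 0.54 [ 0.5708 -0.2667  0.0036]
```

View pics/c9.png

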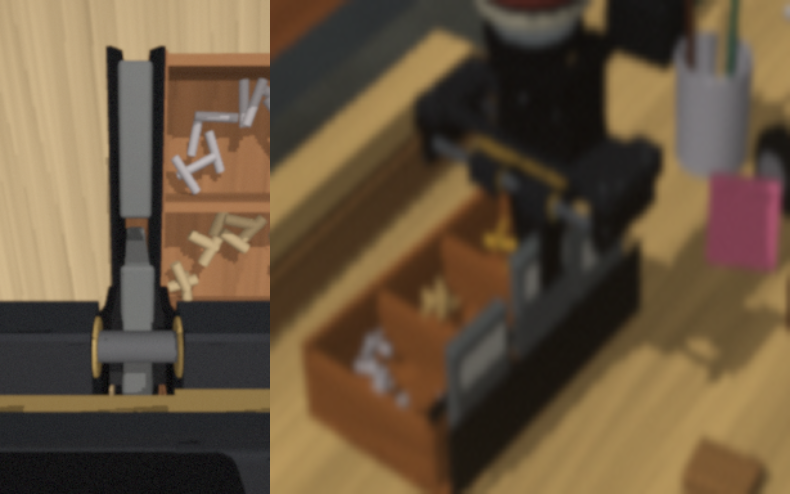

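The plate is inside the mouth between lip and rack, in line with the fixed holder, with no side force. Pressing down onto the spring.

```bash
python3 -m pendant '[0,0,0,0,0,0.003,1, 0,0,0,0,0,0.006,1, 0,0,0,0,0,0.009,1, 0,0,0,0,0,0.011,1, 0,0,0,0,0,0.013,1, 0,0,0,0,0,0.0145,1, 0,0,0,0,0,0.016,1, 0,0,0,0,0,0.0175,1, 0,0,0,0,0,0.019,1, 0,0,0,0,0,0.019,1]'
```

```text
clock: 15.65
tcp_pos: [0.6382, -0.0301, 0.0862]
orientation: [180.0, -0.0, 85.5]
ft_force: [0.8, -0.4, 5.4]
grip_width: 0.139
```

5.4 N matches the spring about 1.5 mm short of home. Pressing on until the ledge stops it.

```bash
python3 -m pendant '[0,0,0,0,0,0.0005,1, 0,0,0,0,0,0.001,1, 0,0,0,0,0,0.0015,1, 0,0,0,0,0,0.002,1, 0,0,0,0,0,0.002,1, 0,0,0,0,0,0.0025,1, 0,0,0,0,0,0.0025,1, 0,0,0,0,0,0.0025,1, 0,0,0,0,0,0.0025,1, 0,0,0,0,0,0.0025,1]'
python3 -c "
from plant import robot;s=robot.read_state();print(s['ft_force'],s['tcp_pos'])"
```

```text
clock: 16.9
tcp_pos: [0.639, -0.0301, 0.0849]
orientation: [179.9, 0.0, 85.5]
ft_force: [-0.8, -0.5, 10.1]
grip_width: 0.137
[-0.84974209 -0.51052121 10.11652186] [ 0.63897799 -0.03008281  0.08493431]
```

10.1 N exceeds the spring's 6.5 N, and the TCP stopped at 0.085 (underside ≈ 0.040), so it is on the ledges. Visual check next.

Run:
```python
from h import *
d=snap('wrist','w10'); sd=snap('side','s10')
a=sd['pixels'][110:215,165:305,::-1]
cv2.imwrite('pics/c10.png',np.hstack([cv2.resize(d['pixels'][:,150:360,::-1],(270,494)),cv2.resize(a,(520,494),interpolation=2)]))
for c,q in (('wrist',d),('side',sd)):
    for n in('wide_holder','narrow_holder','channel_home'):
        for r in robot.spot_point(c,n)[:4]: print(c,n,round(r['p'],2),w(q,r['xyz']).round(4))
K=np.array(d['intrinsics'])
g=d['pixels'].astype(int).sum(2)
for v in (70,100,130,225,235): print(v,g[v,236:282].tolist())
s=robot.read_state();print(s['ft_force'],s['tcp_pos'],s['grip_width'],s['clock'])
```

```text
wrist wide_holder 0.6 [ 0.6404 -0.0282  0.0403]
wrist channel_home 0.94 [ 0.638  -0.026   0.0363]
side wide_holder 0.94 [ 0.5708 -0.2669  0.0042]
side wide_holder 0.74 [ 0.6368 -0.0325  0.0398]
side wide_holder 0.66 [ 0.3874 -0.1525 -0.0011]
side narrow_holder 0.82 [0.4671 0.2562 0.0132]
side narrow_holder 0.23 [ 0.5761 -0.359   0.0029]
side channel_home 0.94 [ 0.639  -0.029   0.0418]
70 [93, 178, 268, 301, 334, 353, 356, 363, 355, 363, 360, 361, 361, 362, 361, 365, 363, 367, 369, 370, 362, 360, 367, 365, 368, 369, 367, 376, 349, 326, 300, 247, 161, 90, 72, 72, 77, 52, 67, 70, 65, 103, 197, 302, 317, 275]
100 [81, 123, 223, 287, 320, 342, 351, 357, 355, 354, 362, 356, 360, 357, 358, 362, 356, 357, 362, 362, 362, 356, 357, 366, 364, 358, 368, 365, 337, 319, 286, 223, 134, 93, 73, 62, 63, 46, 60, 97, 83, 145, 258, 302, 289, 253]
130 [62, 90, 161, 257, 307, 325, 356, 357, 352, 351, 351, 357, 355, 359, 349, 349, 356, 359, 352, 354, 355, 351, 354, 354, 353, 359, 356, 352, 336, 312, 274, 200, 122, 68, 70, 64, 75, 65, 67, 102, 126, 222, 306, 337, 334, 336]
225 [35, 68, 73, 59, 65, 101, 82, 149, 244, 282, 321, 339, 342, 343, 338, 342, 349, 349, 346, 347, 348, 344, 346, 342, 344, 345, 342, 338, 348, 343, 337, 327, 292, 241, 145, 106, 94, 87, 63, 69, 67, 65, 61, 100, 222, 305]
235 [49, 74, 83, 85, 99, 98, 90, 128, 228, 286, 322, 334, 341, 342, 338, 346, 341, 343, 343, 347, 344, 348, 342, 347, 351, 344, 346, 348, 343, 340, 340, 327, 290, 226, 142, 100, 97, 85, 90, 79, 72, 67, 48, 49, 68, 106]
[-1.20766675  0.26987719 10.17032273] [ 0.63894941 -0.03007384  0.08490861] 0.13582650181254152 17.3
```

View pics/c10.png

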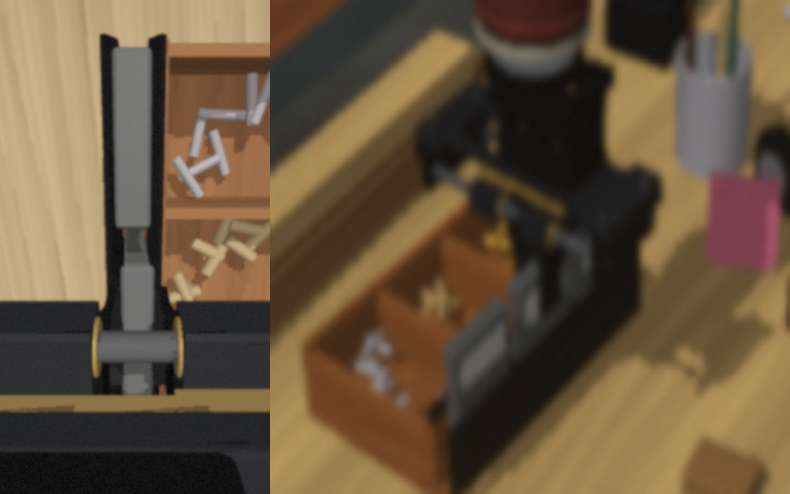

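The tops look level in the side view. The held plate seems a few pixels right of the channel line in the wrist view, so I'll compute that properly.

Run:
```python
from h import *
d=robot.read_camera('wrist')
K=np.array(d['intrinsics']);R=np.array(d['R']);C=w(d,[0,0,0])
def ray(u,v,z):
    r=R.T@np.linalg.inv(K)@[u,v,1]; return C+r*(z-C[2])/r[2]
g=d['pixels'].astype(int).sum(2)
rk=np.array([np.cos(np.radians(-4.5)),np.sin(np.radians(-4.5))])
def edges(v,lo,hi,th=210):
    m=np.nonzero(g[v,lo:hi]>th)[0]; a=lo+m[0]; b=lo+m[-1]
    ea=a-(g[v,a]-th)/(g[v,a]-g[v,a-1]); eb=b+(g[v,b]-th)/(g[v,b]-g[v,b+1]); return ea,eb
for v in (60,80,100,120,140,160,215,220,225,230,235):
    a,b=edges(v,236,276) if v>200 else edges(v,232,275)
    A=ray(a,v,.115)[:2];B=ray(b,v,.115)[:2]
    print(v,round(a,1),round(b,1),'mid',((A+B)/2).round(4),'width',np.linalg.norm(B-A).round(4),'across',(((A+B)/2-[.637,-.03])@rk).round(4))
c=g[:,246:262].mean(1); print([(v,int(c[v])) for v in list(range(40,60))+list(range(165,215))])
```

```text
60 237.3 267.5 mid [0.6454 0.0711] width 0.0134 across 0.0005
80 237.6 267.4 mid [0.6448 0.0629] width 0.0135 across 0.0005
100 237.9 267.1 mid [0.6441 0.0543] width 0.0135 across 0.0004
120 238.4 266.8 mid [0.6434 0.0455] width 0.0134 across 0.0004
140 238.7 266.8 mid [0.6427 0.0362] width 0.0135 across 0.0005
160 239.2 266.7 mid [0.642  0.0266] width 0.0135 across 0.0005
215 243.6 269.4 mid [ 0.6415 -0.0023] width 0.0135 across 0.0023
220 243.7 269.2 mid [ 0.6412 -0.0051] width 0.0134 across 0.0022
225 243.6 269.3 mid [ 0.641  -0.0079] width 0.0135 across 0.0022
230 243.8 269.2 mid [ 0.6408 -0.0108] width 0.0135 across 0.0023
235 243.8 269.2 mid [ 0.6405 -0.0137] width 0.0135 across 0.0023
[(40, 363), (41, 365), (42, 364), (43, 365), (44, 364), (45, 364), (46, 366), (47, 363), (48, 364), (49, 364), (50, 364), (51, 365), (52, 364), (53, 365), (54, 363), (55, 366), (56, 364), (57, 365), (58, 364), (59, 367), (165, 345), (166, 347), (167, 345), (168, 345), (169, 345), (170, 345), (171, 345), (172, 343), (173, 343), (174, 336), (175, 305), (176, 258), (177, 213), (178, 202), (179, 206), (180, 211), (181, 210), (182, 212), (183, 208), (184, 208), (185, 209), (186, 209), (187, 203), (188, 203), (189, 206), (190, 207), (191, 202), (192, 200), (193, 198), (194, 199), (195, 209), (196, 239), (197, 256), (198, 260), (199, 260), (200, 258), (201, 257), (202, 259), (203, 268), (204, 285), (205, 300), (206, 308), (207, 333), (208, 354), (209, 357), (210, 351), (211, 345), (212, 342), (213, 343), (214, 344)]
```

The held top is 1.8 mm across from the fixed-holder line (limit 5 mm). Its apparent bead width at z = 0.115 matches the fixed holders', which confirms the height, and the offset along the channel is about 3 mm (limit 8 mm). Force is a steady 10 N and the plate is still gripped. Handing in.

Run:
```python
from plant import robot
s=robot.read_state();print(s['ft_force'],s['grip_width'],s['clock'])
print(robot.hand_in())
```

```text
[-0.88322332 -0.68447153 11.34695074] 0.138307965930547 17.35
the job is handed in; nothing more can be done
None
```

I pulled the wide holder out of the right-hand block, pressed it down into the rack's empty gap and handed the job in at 17.35 s, still gripping it. No verdict was reported.

**Last checks:**
- **Height:** the underside is at about z = 0.040, from both the side and wrist cameras. Its top is level with the fixed holders.
- **Push:** the wrist force was a steady 10–11 N, more than the spring's 6.5 N, so the holder is on the ledges.
- **Position:** it is about 1.8 mm off the channel line across (limit 5 mm) and roughly 3 mm off along it (limit 8 mm).
- **Other things:** the narrow holder showed in its block in the side view (underside about 13 mm up). I did not measure the bystanders one by one, but they looked unmoved in the pictures.

**What disagreed:**
- **Grip:** the opening read 12–13.5 mm, so the fingers hold the holder by its 14 mm bead rather than the 10 mm flat faces. I tried lower grips just above the block, but they still caught the bead. The grip showed no slip while pulling, and force and opening stayed steady while pressing.
- **Cameras:** the wrist camera differed from the other two by about 2–3 mm in y, which was within the tolerances.

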